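# Slide the second weld plate home under the jig's leaf spring

## Task

In the blue welding jig one plate already sits under its spring; put the other one in place. Press down hard on top of the loose plate's uncovered rear part with your fingertips, nothing gripped, and keep pressing as you slide it along the channel under the leaf spring until its bevelled edge butts against the brass gap spacers, lying flat; then take your hand away. Do not pinch or lift the plate, keep your fingers off the spring, and leave the other plate and everything else on the bench where they are.

Things in the scene. Friction and masses are not known exactly. Their poses are not given: they have to be found in the camera images.
- jig: blue welding jig fixed to the bench: base 134 mm (its x) by 370 mm (its y) by 12 mm, origin under its centre, z up. A channel 63 mm wide runs along its y between steel rails; its floor (the bed) is 24 mm above the bench and the rails stand 6 mm above the bed. The loose plate slides along the jig's +y. Bed and plates are slick (friction about 0.12; fingers on the plate grip about three times better)
- bridge (a point): middle of the near lower edge of the blue bridge that stands across the channel and carries the leaf spring: 16 mm along -y from the jig's origin, 46 mm above the bench (plate top: 32 mm). From here the bridge reaches 16 mm along +y and 12 mm up with its bolt heads; its posts stand outside the rails. A like bridge stands over the other plate, 116 mm further along +y; axes as the jig
- bed: the smooth bed of the jig's channel, 62 x 356 mm, with a copper backing strip across it at the joint; origin at its underside centre, 12 mm above the bench and straight above the jig's origin, same axes; its top is 24 mm above the bench
- stop (a point): the point on the bed's top, in the middle of the channel, where the loose plate's bevelled edge must end: in line with the near faces of the two small brass gap spacers (3 mm thick, 5 mm tall, one at each rail). It lies 48.5 mm along +y from the jig's origin, 24 mm above the bench; same axes as the jig
- spring: the flat leaf spring (26 mm wide) over the loose plate's way: clamped under the bridge at the jig's y = 0, 42 mm above the bench, it slopes down along +y to its toe. It bends up about its root, where its origin is; it is preloaded
- spring_toe (a point): the underside of the spring's toe, 40 mm along +y from its root (so 8.5 mm short of the stop). With nothing under it it rests about 27 mm above the bench, 3 mm over the bed; on top of the plate it is at 32 mm and pushes down with about 4 N. The plate's edge starts to lift the spring when it is about 20 mm short of the stop
- coupon: the loose steel plate lying in the channel, 60 mm (its x) by 120 mm (its y) by 8 mm, 0.3 to 0.6 kg; origin at the centre of its underside, z up. It starts 60 to 95 mm short of the stop, in line with the channel within a degree. Pressed with about 15 to 20 N from above it goes along with the fingers, under the spring too; pressed much less, the fingers slip on it
- coupon_top (a point): the centre of the loose plate's top face, 8 mm above its underside; same axes as the plate (y towards the bevelled edge)
- coupon_nose (a point): the middle of the loose plate's leading lower edge (bevelled end), 60 mm along the plate's +y from its centre, at its underside. It must come to the stop. With the plate home, its rear 55 mm are still uncovered, on the near side of the bridge
- mate: the second plate, like the first, already home under its own spring on the other side of the spacers; origin at the centre of its underside
- step_drill: brass-coloured stepped cone drill standing on its wide end, 38 mm across, 62 mm tall; origin under its centre
- tape: black and yellow tape measure, 62 x 36 x 60 mm tall; origin under its centre
- magnet: red square welding magnet lying flat, 60 x 60 x 14 mm; origin under its centre
- spray_can: can of anti-spatter spray, 66 mm across, about 190 mm tall; origin under its centre
- grinding_disc: black grinding disc with a yellow face lying flat, 125 mm across, 6 mm thick; origin under its centre
- angle_iron: offcut of dark angle iron, 50 mm wide, 50 mm tall, 100 mm long (along its y); origin under its centre
- rod_packet: yellow packet of filler rod, 65 x 240 x 22 mm (long side along its y); origin under its centre
- wire_brush: wire brush with a red handle lying bristles down, about 240 mm long (along its y), 25 mm tall; origin under the middle
Things that resemble listed ones, but are neither listed nor needed, are in the scene too. What is shaped like the coupon but brown, orange or pink is not meant.

How it is judged:
On the way:
1. the loose plate is pressed hard onto the bed by the fingers (more than 14 N on the bed, which the spring and the plate's weight alone do not reach) while its edge passes under the spring (y of coupon_nose in the frame of stop between -0.028 and -0.003 m and contact force between coupon and bed above 14 N and contact force between the fingers and coupon above 5 N), for 0.1 s.
At the end, for the whole second after the job is handed in: the loose plate lies flat on the bed and at rest (within 2 mm, tilt under 0.03 rad), its bevelled edge within 2 mm of the gap spacers' faces, the spring's toe on top of it; the other plate is within 4 mm of where it was (y of coupon_nose in the frame of stop between -0.002 and 0.002 m and z of coupon_nose in the frame of stop below 0.002 m and angle between coupon's own z axis and vertical below 0.03 rad and z of spring_toe in the frame of stop above 0.006 m and linear speed of coupon below 0.01 m/s and distance of mate from where it was at the start of the episode below 0.004 m); the robot touches nothing.
It fails at once if the loose plate is lifted or tipped (an end more than 8 mm off the bed, or tilted over 0.1 rad) (z of coupon_nose in the frame of stop above 0.008 m or z of coupon_top in the frame of stop above 0.016 m or angle between coupon's own z axis and vertical above 0.1 rad).
It fails at once if the fingers push on the spring (more than 3 N) (contact force between the fingers and spring above 3 N).
It fails at once if the plate that is already in place is shifted by more than 6 mm (distance of mate from where it was at the start of the episode above 0.006 m).
It fails at once if another thing on the bench is moved by more than 20 mm (distance of any of step_drill, tape, magnet, spray_can, grinding_disc, angle_iron, rod_packet, wire_brush from where it was at the start of the episode above 0.02 m).
It also fails if it takes over 48 s, if anything falls off the work surface, if the arm or the gripper's body presses on something with over 40 N, if the wrist force passes 120 N, or if a joint passes its speed limit or range.

## Robot

A 6-joint arm with a two-finger parallel gripper is mounted at the origin on the work surface. World frame = base frame: x ahead of the robot, y to its left, z up, the work surface at z = 0. Lengths are in m, angles in rad, forces in N, time in s.
With the tool pointing down it reaches from about 0.35 to 0.875 m from the base axis. Payload 4.2 kg.
Tool frame: the origin (TCP) lies where the fingers leave the gripper's body, on its centre line; the fingertips stand 73 mm ahead of it and the grasp point (between the pads) lies 54 mm ahead of it; z points along the fingers, y is the line along which they close (so a half turn about z gives the same grasp; the last joint's range is limited). The gripper opens to 85 mm and grips with 20 to 120 N. Pads are 22 mm wide; open, the fingers measure 114 mm over their backs; the gripper's body (76 mm by 85 mm) begins 54 mm behind the grasp point. The pads swing forward as they close: fully open they stand 13 mm farther back than shut.
Start: joints at [-0.912, 0.385, 0.008, 0, -1.194, -0.259], TCP at [0.243, -0.576, 0.304] pointing down, gripper open.
Joint ranges: [-3.14, 3.14], [-1.21, 2.06], [-1.07, 1.41], [-3.16, 2.05], [-2.99, -0.16], [-3.1, 3.1]. Speed limits (rad/s): [2.79, 2.79, 3.14, 3.14, 3.14, 3.14].

## Interface

Orientations are given as a 3x3 rotation matrix whose columns are the frame's x, y, z axes.
In Python, from bench import arm gives the robot as it stands.
- The arm moves only by the tool play_rows, never from a script. Its argument "targets" is a list of rows, each a list of 6 numbers: the shift along the world's x, y, z in m, then the turn, a rotation vector about the world's x, y, z in rad. In form: [[dx, dy, dz, wx, wy, wz], ...]. A call has exactly 10 rows; each row is the pose to reach, as a shift and turn from the pose commanded when the call began; what a row does not reach only later rows make up. A row lasts 1/10 s, in which the tool goes at most 50 mm and 8.59 degrees, less where a joint would pass 70% of its speed; a pose out of reach is approached as far as the arm can. A call with a gripper value outside its range is refused whole. "hand" is the closure, from 0 (fully open) to 1 (shut), set as the call begins (left out, the last holds). The fingers move at their own pace and stop on an object; "newtons" is the grip in N (left out, the last holds). Time passes only in rows, so rows that repeat a pose let the fingers close, or fill a call up. It gives the time, the measured TCP pose, the force, the opening and the grip force at its end, in the units of the state.
- arm.state(): the state, without advancing time (a new reading comes with each control period).
- arm.camera(name): name is "scene" or "side" or "wrist"; returns a dict with "color" (400x640x3 uint8, red, green, blue), "camera_matrix" (3x3 intrinsics, pixels), "D" ([k1, k2, p1, p2, k3] as OpenCV has them; the pictures are not rectified), "extrinsics" (4x4, takes a point from camera to world coordinates); the wrist camera has in their place "tool_from_camera" (4x4, takes a point from camera to tool coordinates, whose origin is the TCP and whose axes are the flange's). Camera axes: x right, y up, looking along -z (the intrinsics and any distortion apply to the point x, -y, -z); pixel columns grow to the right and rows downward; lengths in m; the calibration is good to about 2 mm. A picture is of the moment at which its call begins: read the wrist's pose just before it. There is no depth.
- arm.finish_job(): hands the job in; it is judged then, once.
Trained networks look in a picture, given as the dict that the camera call returned (one of the last four; its "shot" number tells which), for a name from the list of things; names that differ only in an ending like _2 or _b are one class to them, and where a whole thing is asked for, a point or a joint stands for the part that bears it (a point fixed in the world has none). Each returns a list of dicts, best first, with "confidence" (0 to 1); they miss things now and then, are a little off and sometimes report something else, mostly with a low value. They report only what shows in the picture. A call takes as long as a camera call. They do not tell look-alikes from the thing itself.
- arm.boxes_of(picture, target): "centre" ([column, row] in pixels, amid what is visible of it).
- arm.outline_of(picture, target): "mask" (400x640 bool, what is visible of it) and "centre" ([column, row] in pixels, amid what is visible of it).
- arm.tip_of(picture, target): "centre" ([column, row] in pixels: a listed point, or the origin of a listed thing).
The state is a dict: "t": time; "joint_pos": joint angles; "qd": joint speeds; "effort": joint torques, N m; "tcp_pos": TCP position; "eef_rot": TCP orientation; "force": force on the tool from outside, world axes, zero at the start; "ft_torque": the same for the moment, N m; "width": opening from 0.0 (shut) to 1.0 (fully open); "grasp_force": force on a finger pad.
Only numpy, scipy, OpenCV 4.12 (cv2) and the standard library are available. Lean on these libraries where they do the work, as an engineer would, in place of code of your own. Each camera call takes 0.05 s, during which the arm holds its last target. There are 200 camera calls.

## Working session

There is one attempt and no reset: what is moved stays moved. The work goes in short steps, Python scripts to look and compute and a tool call to move; the robot and the scene stay as the last step left them, time stands still between calls to the robot, and variables do not carry over. Pictures are saved under pics/ and viewed, at most 10 in all, crops included, and the job is handed in when it is done.

Besides the shell and the picture viewer there is one more tool, called after "Call:" as name([rows], argument=value, ...), one row to a line, values as JSON. play_rows: Moves the arm, as the interface text tells. Its arguments: {"type":"object","properties":{"targets":{"type":"array","items":{"type":"array","items":{"type":"number"}}},"hand":{"type":"number"},"newtons":{"type":"number"}},"required":["targets"]}

```bash
mkdir -p pics; cat > h.py <<'E'
import numpy as np, cv2
from bench import arm
def ray(p,uv,st=None):
    K=np.array(p["camera_matrix"],float);D=np.array(p["D"],float)
    q=cv2.undistortPoints(np.array([[uv]],float),K,D)[0,0]
    d=np.array([q[0],-q[1],-1.])
    if "extrinsics" in p: T=np.array(p["extrinsics"])
    else:
        W=np.eye(4);W[:3,:3]=st["eef_rot"];W[:3,3]=st["tcp_pos"];T=W@np.array(p["tool_from_camera"])
    return T[:3,3],T[:3,:3]@d
def atz(p,uv,z,st=None):
    o,d=ray(p,uv,st);return o+d*(z-o[2])/d[2]
def save(p,n): cv2.imwrite(f"pics/{n}.png",cv2.cvtColor(p["color"],cv2.COLOR_RGB2BGR))
E
python3 - <<'E'
from h import *
s=arm.state();print({k:np.round(v,3).tolist() for k,v in s.items()})
Z=dict(bridge=.046,stop=.024,spring_toe=.027,coupon_top=.032,coupon_nose=.024,coupon=.024,jig=0,mate=.024,spray_can=0,tape=0,step_drill=0)
for c in("scene","side"):
    p=arm.camera(c);save(p,c+"0")
    for n,z in Z.items():
        for r in arm.tip_of(p,n)[:2]: print(c,n,round(r["confidence"],2),np.round(r["centre"]),np.round(atz(p,r["centre"],z),4))
E
```

```text
{'t': 0.0, 'joint_pos': [-0.912, 0.386, 0.007, -0.0, -1.194, -0.259], 'qd': [-0.002, 0.0, 0.0, 0.002, -0.001, 0.003], 'effort': [0.0, -39.229, 18.84, 4.186, -0.005, -0.0], 'tcp_pos': [0.243, -0.575, 0.303], 'eef_rot': [[-0.921, -0.389, -0.001], [-0.389, 0.921, 0.002], [0.0, 0.002, -1.0]], 'force': [0.875, -0.113, 0.627], 'ft_torque': [0.003, -0.025, 0.066], 'grasp_force': 0.0, 'width': 1.002}
scene bridge 0.7 [337. 277.] [0.6339 0.2187 0.046 ]
scene bridge 0.48 [336. 227.] [0.5299 0.0924 0.046 ]
scene stop 0.66 [351. 232.] [0.4958 0.1142 0.024 ]
scene stop 0.53 [368. 246.] [0.4979 0.1799 0.024 ]
scene coupon_top 0.88 [447. 219.] [0.281  0.2458 0.032 ]
scene coupon_top 0.72 [246. 192.] [ 0.617 -0.195  0.032]
scene coupon_nose 0.9 [462. 238.] [0.2977 0.3113 0.024 ]
scene coupon_nose 0.56 [333. 218.] [0.4966 0.0433 0.024 ]
scene coupon 0.91 [300. 165.] [ 0.416  -0.2047  0.024 ]
scene coupon 0.84 [315. 209.] [ 0.5094 -0.0159  0.024 ]
scene jig 0.93 [335. 232.] [0.5103 0.0682 0.    ]
scene mate 0.77 [367. 248.] [0.5027 0.1803 0.024 ]
scene spray_can 0.8 [401. 349.] [0.6327 0.4209 0.    ]

[... 323 characters left out ...]
upon_top 0.69 [367. 277.] [ 0.6064 -0.2541  0.032 ]
side coupon_top 0.69 [294. 292.] [ 0.3989 -0.245   0.032 ]
side coupon_nose 0.89 [380. 270.] [ 0.6539 -0.2361  0.024 ]
side coupon_nose 0.74 [293. 310.] [ 0.3835 -0.2939  0.024 ]
side coupon 0.91 [361. 273.] [ 0.5985 -0.2321  0.024 ]
side coupon 0.72 [298. 292.] [ 0.4113 -0.244   0.024 ]
side jig 0.55 [303. 210.] [0.505  0.0621 0.    ]
side mate 0.5 [289. 180.] [0.4907 0.1818 0.024 ]
side mate 0.3 [299. 198.] [0.5019 0.0935 0.024 ]
side spray_can 0.87 [309. 135.] [0.621  0.4155 0.    ]
side tape 0.65 [355. 226.] [ 0.6455 -0.0451  0.    ]
side tape 0.27 [364. 166.] [0.7655 0.2036 0.    ]
side step_drill 0.4 [291. 183.] [0.4972 0.1875 0.    ]
```

View pics/scene0.png

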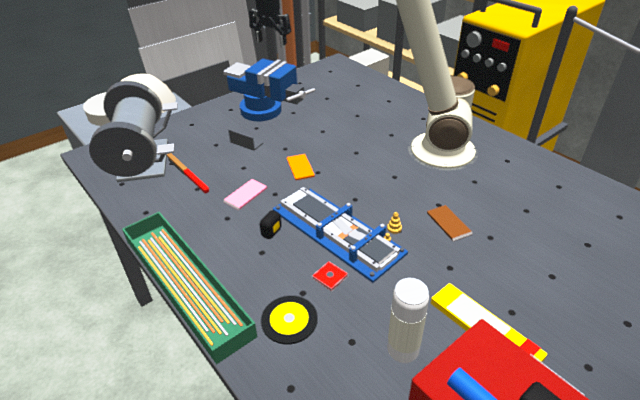

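View pics/side0.png

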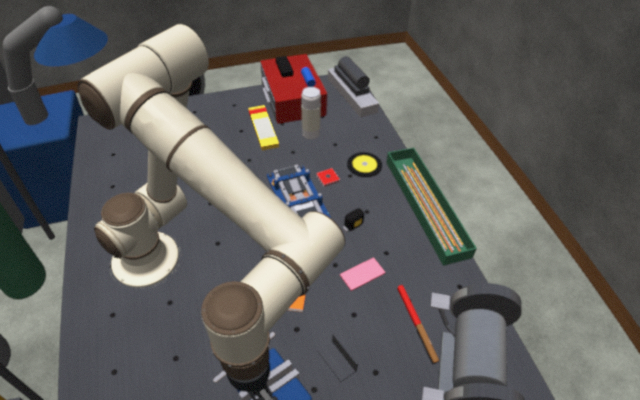

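The scene view shows the jig near (340,230) with the loose plate at its far-left end (313,209). The drill stands beside the jig at (395,222) and the tape at (270,223). The side view is mostly blocked by the arm. The jig's +y is close to world +y, so I'll bring the wrist camera over the jig.

Call:
play_rows([
  [0.015,0.03,0.005,0,0,0.08],
  [0.035,0.07,0.01,0,0,0.2],
  [0.06,0.11,0.02,0,0,0.32],
  [0.08,0.15,0.03,0,0,0.44],
  [0.105,0.19,0.04,0,0,0.56],
  [0.13,0.23,0.05,0,0,0.68],
  [0.15,0.27,0.06,0,0,0.8],
  [0.17,0.31,0.07,0,0,0.92],
  [0.195,0.35,0.08,0,0,1.04],
  [0.22,0.39,0.09,0,0,1.14],
], hand=1, newtons=40)

```text
t: 2.2
tcp_pos: [0.4637, -0.1839, 0.3949]
eef_rot: [[-0.026, -1.0, 0.001], [-1.0, 0.026, -0.0], [0.0, -0.001, -1.0]]
force: [0.6, -0.7, 0.4]
width: -0.001
grasp_force: 0.0
```

Call:
play_rows([
  [0.01,0.03,0,0,0,0.03],
  [0.02,0.06,0,0,0,0.06],
  [0.03,0.09,0,0,0,0.06],
  [0.04,0.11,0,0,0,0.06],
  [0.047,0.125,0,0,0,0.06],
  [0.047,0.13,0,0,0,0.06],
  [0.047,0.13,0,0,0,0.06],
  [0.047,0.13,0,0,0,0.06],
  [0.047,0.13,0,0,0,0.06],
  [0.047,0.13,0,0,0,0.06],
])

```text
t: 3.2
tcp_pos: [0.51, -0.0564, 0.394]
eef_rot: [[0.028, -1.0, 0.0], [-1.0, -0.028, -0.0], [0.0, -0.0, -1.0]]
force: [0.3, -0.8, 0.1]
width: -0.003
grasp_force: 0.0
```

```bash
cat > look.py <<'E'
from h import *
import sys
s=arm.state();print({k:np.round(v,3).tolist() for k,v in s.items() if k in("t","joint_pos","tcp_pos","eef_rot","force","width")})
p=arm.camera("wrist");save(p,sys.argv[1])
print(np.round(p["tool_from_camera"],3).tolist())
Z=dict(bridge=.046,stop=.024,spring_toe=.027,coupon_top=.032,coupon_nose=.024,coupon=.024,jig=0,mate=.024,bed=.012)
for n,z in Z.items():
    for r in arm.tip_of(p,n)[:2]: print(n,round(r["confidence"],2),np.round(r["centre"]),np.round(atz(p,r["centre"],z,s),4))
E
python3 look.py w1
```

```text
{'t': 3.2, 'joint_pos': [0.207, 0.139, -0.103, 0.0, -1.329, -0.179], 'tcp_pos': [0.51, -0.056, 0.394], 'eef_rot': [[0.028, -1.0, 0.0], [-1.0, -0.028, -0.0], [0.0, -0.0, -1.0]], 'force': [0.282, -0.76, 0.148], 'width': -0.003}
[[-0.001, 0.966, 0.258, 0.065], [1.0, 0.001, 0.001, 0.0], [0.0, 0.258, -0.966, -0.069], [0.0, 0.0, 0.0, 1.0]]
bridge 0.85 [316. 230.] [0.5089 0.0514 0.046 ]
spring_toe 0.73 [315. 188.] [ 0.5128 -0.0133  0.027 ]
coupon_top 0.89 [254.  43.] [ 0.6028 -0.2197  0.032 ]
coupon_top 0.7 [314. 188.] [ 0.5145 -0.0137  0.032 ]
coupon_nose 0.83 [410.   8.] [ 0.3873 -0.2726  0.024 ]
coupon_nose 0.8 [215.  60.] [ 0.6607 -0.1973  0.024 ]
coupon 0.96 [390.  45.] [ 0.4117 -0.2237  0.024 ]
coupon 0.91 [316. 188.] [ 0.5103 -0.0113  0.024 ]
jig 0.78 [315. 226.] [0.51   0.0622 0.    ]
bed 0.65 [318. 229.] [0.5061 0.0632 0.012 ]
bed 0.61 [317. 227.] [0.5068 0.0596 0.012 ]
```

View pics/w1.png

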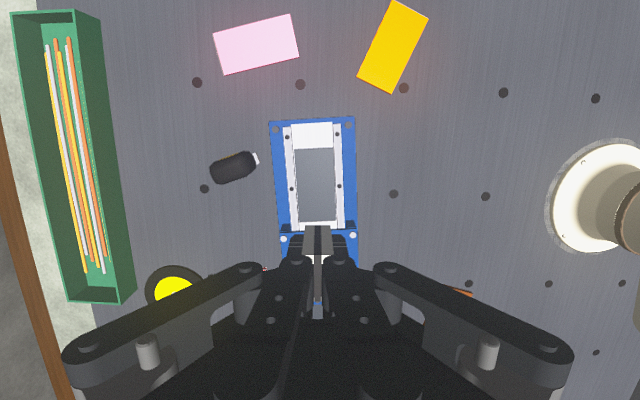

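The wrist view (image up is world -y) shows the near half of the jig. The grey loose plate spans about rows 149–222 at columns 297–338, and the bridge is at row 228. Neither the tool path nor the plate's rear is blocked. The fingers hide the rest of the jig, so I'll shift +y and look again to fix the stop, bridge and jig yaw.

Call:
play_rows([
  [0,0.03,0,0,0,0],
  [0,0.06,0,0,0,0],
  [0,0.09,0,0,0,0],
  [0,0.12,0,0,0,0],
  [0,0.15,0,0,0,0],
  [0,0.17,0,0,0,0],
  [0,0.18,0,0,0,0],
  [0,0.18,0,0,0,0],
  [0,0.18,0,0,0,0],
  [0,0.18,0,0,0,0],
])

```text
t: 4.7
tcp_pos: [0.5103, 0.1234, 0.394]
eef_rot: [[0.028, -1.0, 0.0], [-1.0, -0.028, -0.0], [0.0, -0.0, -1.0]]
force: [0.8, 0.1, 0.2]
width: -0.001
grasp_force: 0.0
```

```bash
python3 look.py w2; python3 - <<'E'
from h import *
s=arm.state();p=arm.camera("wrist")
for n,z in(("coupon",.032),("mate",.032),("jig",.012)):
    for r in arm.outline_of(p,n)[:2]:
        m=r["mask"].astype(np.uint8);c=max(cv2.findContours(m,0,2)[0],key=cv2.contourArea)
        P=np.array([atz(p,q[0],z,s)[:2] for q in c.astype(float)],np.float32)
        R=cv2.minAreaRect(P);print(n,round(r["confidence"],2),np.round(r["centre"]),np.round(R[0],4),np.round(R[1],4),round(R[2],2),np.round(cv2.boxPoints(R),4).tolist())
i=cv2.cvtColor(p["color"],cv2.COLOR_RGB2BGR)[60:260,220:420];cv2.imwrite("pics/w2c.png",cv2.resize(i,(600,600),interpolation=cv2.INTER_CUBIC))
E
```

```text
{'t': 4.7, 'joint_pos': [0.547, 0.16, -0.077, 0.0, -1.333, -0.519], 'tcp_pos': [0.51, 0.123, 0.394], 'eef_rot': [[0.028, -1.0, 0.0], [-1.0, -0.028, -0.0], [0.0, -0.0, -1.0]], 'force': [0.783, 0.136, 0.208], 'width': -0.001}
[[-0.001, 0.966, 0.258, 0.065], [1.0, 0.001, 0.001, 0.0], [0.0, 0.258, -0.966, -0.069], [0.0, 0.0, 0.0, 1.0]]
bridge 0.89 [320. 110.] [0.5086 0.0494 0.046 ]
stop 0.86 [322. 154.] [0.5025 0.114  0.024 ]
stop 0.37 [324. 149.] [0.5003 0.1056 0.024 ]
spring_toe 0.69 [324. 148.] [0.5001 0.1048 0.027 ]
coupon_top 0.71 [461. 226.] [0.2719 0.2241 0.032 ]
coupon_top 0.66 [326. 193.] [0.4952 0.1743 0.032 ]
coupon_nose 0.69 [443. 258.] [0.289  0.2854 0.024 ]
coupon 0.88 [321.  66.] [ 0.509  -0.0129  0.024 ]
coupon 0.72 [461. 227.] [0.2665 0.2286 0.024 ]
jig 0.73 [320. 122.] [0.5077 0.0661 0.    ]
mate 0.74 [324. 193.] [0.498  0.1756 0.024 ]
mate 0.27 [318. 108.] [0.5106 0.0461 0.024 ]
bed 0.92 [320. 122.] [0.5072 0.0655 0.012 ]
coupon 0.92 [461. 222.] [0.2727 0.2258] [0.1138 0.0655] 74.88 [[0.22619999945163727, 0.1793999969959259], [0.28940001130104065, 0.1623000055551529], [0.3190999925136566, 0.2721000015735626], [0.25589999556541443, 0.2892000079154968]]
coupon 0.55 [322.  62.] [ 0.5117 -0.0149] [0.0621 0.12  ] 5.59 [[0.4749999940395355, 0.04179999977350235], [0.48669999837875366, -0.07769999653100967], [0.5485000014305115, -0.07159999758005142], [0.5368000268936157, 0.04780000075697899]]
mate 0.88 [326. 205.] [0.4928 0.2078] [0.0596 0.0438] 1.57 [[0.46239998936653137, 0.2287999987602234], [0.4636000096797943, 0.1850000023841858], [0.5231999754905701, 0.1867000013589859], [0.5220000147819519, 0.2304999977350235]]
jig 0.97 [322. 123.] [0.5041 0.0712] [0.1378 0.3575] 5.23 [[0.41920000314712524, 0.24300000071525574], [0.45170000195503235, -0.11309999972581863], [0.5889000296592712, -0.10050000250339508], [0.5564000010490417, 0.2554999887943268]]
```

View pics/w2c.png

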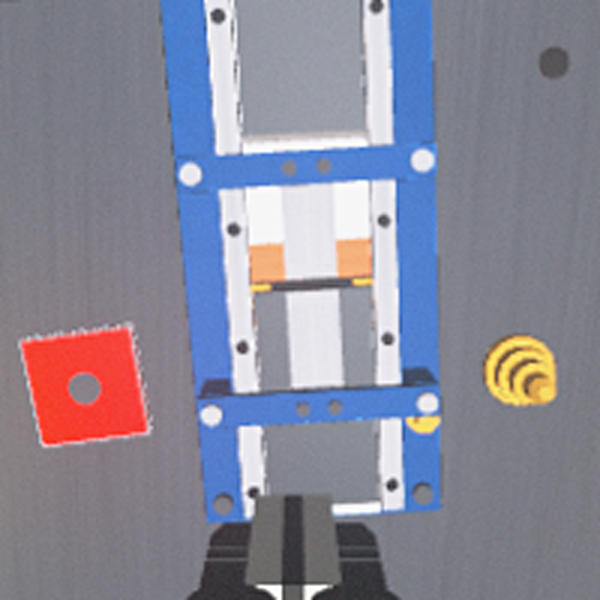

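The crop shows the jig turned about 5°. The brass spacers sit at full-image pixels (307,156) and (341,154). The loose plate's front edge lies just before the near bridge at row ~108, and the drill stands clear to the right. The heights and sizes agree: the plate outline measures 62×120 mm, and bridge to stop measures 64.9 mm against 64.5 mm given. The plate is about 68 mm short of the stop. I'll go above the plate's rear, 35 mm behind its centre.

Call:
play_rows([
  [0.001,-0.03,0,0,0,0.01],
  [0.002,-0.065,0,0,0,0.03],
  [0.004,-0.1,0,0,0,0.05],
  [0.005,-0.135,-0.01,0,0,0.063],
  [0.006,-0.16,-0.03,0,0,0.063],
  [0.006,-0.173,-0.06,0,0,0.063],
  [0.006,-0.173,-0.1,0,0,0.063],
  [0.006,-0.173,-0.14,0,0,0.063],
  [0.006,-0.173,-0.18,0,0,0.063],
  [0.006,-0.173,-0.2,0,0,0.063],
])

```text
t: 6.4
tcp_pos: [0.5146, -0.049, 0.1906]
eef_rot: [[0.091, -0.996, -0.006], [-0.996, -0.091, -0.0], [-0.0, 0.006, -1.0]]
force: [0.7, 0.4, 0.2]
width: 0.0
grasp_force: 0.0
```

Call:
play_rows([
  [0,0,-0.02,0,0,0],
  [0,0,-0.04,0,0,0],
  [0,0,-0.055,0,0,0],
  [0,0,-0.065,0,0,0],
  [0,0,-0.07,0,0,0],
  [0,0,-0.07,0,0,0],
  [0,0,-0.07,0,0,0],
  [0,0,-0.07,0,0,0],
  [0,0,-0.07,0,0,0],
  [0,0,-0.07,0,0,0],
])

```text
t: 7.4
tcp_pos: [0.5165, -0.0486, 0.1244]
eef_rot: [[0.092, -0.996, 0.001], [-0.996, -0.092, 0.0], [-0.0, -0.001, -1.0]]
force: [0.7, -0.5, -0.6]
width: 0.002
grasp_force: 0.0
```

```bash
python3 - <<'E'
from h import *
s=arm.state();p=arm.camera("wrist");save(p,"w3")
print(s["tcp_pos"],s["force"],s["joint_pos"])
for r in arm.outline_of(p,"coupon")[:2]:
    m=r["mask"].astype(np.uint8);c=max(cv2.findContours(m,0,2)[0],key=cv2.contourArea)
    P=np.array([atz(p,q[0],.032,s)[:2] for q in c.astype(float)],np.float32)
    R=cv2.minAreaRect(P);print(round(r["confidence"],2),np.round(r["centre"]),np.round(R[0],4),np.round(R[1],4),round(R[2],2),np.round(cv2.boxPoints(R),4).tolist())
E
```

```text
[ 0.51646359 -0.04864706  0.12439352] [ 0.71151095 -0.52105151 -0.6136518 ] [ 2.19241229e-01  4.15501152e-01 -4.75170574e-01  5.49795195e-05
 -6.79115986e-01 -1.27213280e-01]
0.98 [502.  17.] [ 0.4322 -0.1661] [0.065  0.0313] 7.68 [[0.3978999853134155, -0.1550000011920929], [0.40209999680519104, -0.1860000044107437], [0.4666000008583069, -0.17730000615119934], [0.46239998936653137, -0.14630000293254852]]
0.92 [324. 211.] [ 0.5144 -0.049 ] [0.06   0.0568] 4.55 [[0.4821999967098236, -0.023099999874830246], [0.48669999837875366, -0.07980000227689743], [0.546500027179718, -0.07500000298023224], [0.5419999957084656, -0.018300000578165054]]
```

View pics/w3.png

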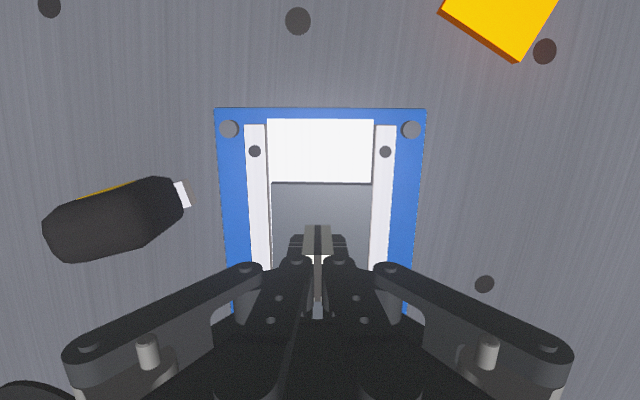

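The rear edge is at row 183, which puts it at y≈-0.077, 29 mm behind the fingertips. The fingers are centred in the channel. I'll back off 5 mm for bridge clearance and descend to contact.

Call:
play_rows([
  [0,-0.002,-0.004,0,0,0],
  [0,-0.005,-0.008,0,0,0],
  [0,-0.005,-0.012,0,0,0],
  [0,-0.005,-0.015,0,0,0],
  [0,-0.005,-0.017,0,0,0],
  [0,-0.005,-0.018,0,0,0],
  [0,-0.005,-0.019,0,0,0],
  [0,-0.005,-0.02,0,0,0],
  [0,-0.005,-0.0205,0,0,0],
  [0,-0.005,-0.0205,0,0,0],
])

```text
t: 8.5
tcp_pos: [0.5173, -0.0536, 0.1047]
eef_rot: [[0.093, -0.996, 0.003], [-0.996, -0.093, -0.0], [0.0, -0.003, -1.0]]
force: [-0.8, -0.7, 6.0]
width: 0.007
grasp_force: 3.0
```

Call:
play_rows([
  [0,0,-0.0005,0,0,0],
  [0,0,-0.001,0,0,0],
  [0,0,-0.0015,0,0,0],
  [0,0,-0.002,0,0,0],
  [0,0,-0.002,0,0,0],
  [0,0,-0.002,0,0,0],
  [0,0,-0.002,0,0,0],
  [0,0,-0.002,0,0,0],
  [0,0,-0.002,0,0,0],
  [0,0,-0.002,0,0,0],
])

```text
t: 9.5
tcp_pos: [0.5183, -0.0536, 0.1046]
eef_rot: [[0.094, -0.996, 0.006], [-0.996, -0.094, -0.0], [0.001, -0.005, -1.0]]
force: [-2.7, 0.6, 16.9]
width: 0.001
grasp_force: 8.4
```

Call:
play_rows([
  [0,0,-0.0005,0,0,0],
  [0,0,-0.0007,0,0,0],
  [-0.0002,0.002,-0.0007,0,0,0],
  [-0.0005,0.005,-0.0007,0,0,0],
  [-0.0009,0.01,-0.0007,0,0,0],
  [-0.0014,0.015,-0.0007,0,0,0],
  [-0.0018,0.02,-0.0007,0,0,0],
  [-0.0023,0.025,-0.0007,0,0,0],
  [-0.0026,0.028,-0.0007,0,0,0],
  [-0.0027,0.03,-0.0007,0,0,0],
])

```text
t: 10.5
tcp_pos: [0.5159, -0.0237, 0.1046]
eef_rot: [[0.094, -0.996, 0.006], [-0.996, -0.094, -0.001], [0.001, -0.006, -1.0]]
force: [-3.2, -3.0, 21.3]
width: -0.002
grasp_force: 10.4
```

```bash
cat > rear.py <<'E'
from h import *
import sys
s=arm.state();p=arm.camera("wrist");save(p,sys.argv[1])
print(s["t"],s["tcp_pos"],s["force"])
for r in arm.outline_of(p,"coupon"):
    if not 250<r["centre"][0]<390: continue
    m=r["mask"]; cols=[c for c in range(280,362,8)]
    P=np.array([atz(p,(c,np.argmax(m[:,c])),.032,s)[:2] for c in cols if m[:,c].any()])
    print(round(r["confidence"],2),"rear y at mid",np.round(np.median(P,0),4),"yaw",np.degrees(np.polyfit(P[:,0],P[:,1],1)[0]))
E
python3 rear.py w4
```

```text
10.5 [ 0.51585169 -0.0236799   0.1045857 ] [-3.18166301 -3.0042342  21.26779522]
0.55 rear y at mid [ 0.517  -0.0478] yaw 4.599631120329287
0.28 rear y at mid [ 0.5234 -0.1141] yaw 4.22737705900011
```

The plate goes along with the fingers: its rear edge moved 29.6 mm for a 30 mm slide. About 42 mm remain.

Call:
play_rows([
  [-0.0002,0.002,0,0,0,0],
  [-0.0005,0.005,0,0,0,0],
  [-0.0008,0.009,0,0,0,0],
  [-0.0012,0.013,0,0,0,0],
  [-0.0015,0.017,0,0,0,0],
  [-0.0019,0.021,0,0,0,0],
  [-0.0023,0.025,0,0,0,0],
  [-0.0026,0.029,0,0,0,0],
  [-0.0029,0.032,0,0,0,0],
  [-0.0031,0.034,0,0,0,0],
])

```text
t: 11.6
tcp_pos: [0.5128, 0.0103, 0.1046]
eef_rot: [[0.094, -0.996, 0.006], [-0.996, -0.094, -0.0], [0.001, -0.006, -1.0]]
force: [-1.5, -3.8, 20.0]
width: -0.002
grasp_force: 10.4
```

```bash
python3 rear.py w5
```

```text
11.6 [0.51284942 0.01025237 0.10458464] [-1.54947512 -3.78273061 20.02450552]
0.7 rear y at mid [ 0.514  -0.0144] yaw 4.943843995989561
```

Call:
play_rows([
  [-0.0001,0.001,0,0,0,0],
  [-0.0003,0.003,0,0,0,0],
  [-0.0004,0.005,0,0,0,0],
  [-0.0006,0.007,0,0,0,0],
  [-0.0007,0.008,0,0,0,0],
  [-0.0008,0.009,0,0,0,0],
  [-0.0009,0.01,0,0,0,0],
  [-0.001,0.011,0,0,0,0],
  [-0.0011,0.012,0,0,0,0],
  [-0.0012,0.013,0,0,0,0],
])

```text
t: 12.7
tcp_pos: [0.5126, 0.0234, 0.1046]
eef_rot: [[0.095, -0.995, 0.009], [-0.996, -0.095, 0.0], [0.0, -0.009, -1.0]]
force: [-0.3, -4.5, 17.0]
width: -0.002
grasp_force: 9.1
```

```bash
python3 rear.py w6
```

```text
12.7 [0.51259247 0.02343159 0.10457098] [-0.27264407 -4.454892   16.98643266]
0.58 rear y at mid [ 0.5146 -0.008 ] yaw 4.5042787918197
```

The fingers slipped for the last ~6 mm, so the plate is either home or stalled under the spring. By the measured numbers it could be 2 mm short. I'll step the fingers back, press harder and push again.

Call:
play_rows([
  [0,0,0.005,0,0,0],
  [0,0,0.01,0,0,0],
  [0.0008,-0.008,0.01,0,0,0],
  [0.0012,-0.012,0.007,0,0,0],
  [0.0012,-0.012,0.005,0,0,0],
  [0.0012,-0.012,0.0035,0,0,0],
  [0.0012,-0.012,0.002,0,0,0],
  [0.0012,-0.012,0.001,0,0,0],
  [0.0012,-0.012,-0.0005,0,0,0],
  [0.0012,-0.012,-0.0018,0,0,0],
])

```text
t: 13.8
tcp_pos: [0.5107, 0.0109, 0.1044]
eef_rot: [[0.095, -0.995, -0.0], [-0.995, -0.095, -0.002], [0.002, 0.0, -1.0]]
force: [-16.9, 1.4, 53.0]
width: -0.001
grasp_force: 27.0
```

Call:
play_rows([
  [0,0,0,0,0,0],
  [0,0,0,0,0,0],
  [-0.0001,0.001,0,0,0,0],
  [-0.0002,0.002,0,0,0,0],
  [-0.0003,0.003,0,0,0,0],
  [-0.0004,0.004,0,0,0,0],
  [-0.0005,0.005,0,0,0,0],
  [-0.0005,0.006,0,0,0,0],
  [-0.0006,0.007,0,0,0,0],
  [-0.0007,0.008,0,0,0,0],
])

```text
t: 14.8
tcp_pos: [0.5139, 0.0189, 0.1045]
eef_rot: [[0.096, -0.995, 0.01], [-0.995, -0.096, -0.001], [0.002, -0.01, -1.0]]
force: [-2.0, -6.5, 32.9]
width: -0.001
grasp_force: 16.6
```

```bash
python3 rear.py w7
```

```text
14.8 [0.51390022 0.01890851 0.1044774 ] [-1.95588545 -6.47778354 32.92491858]
0.73 rear y at mid [ 0.5156 -0.0081] yaw 4.801213706023608
```

The plate did not move under 33 N, so it is probably against the spacers. I'll lift straight up and check from above.

Call:
play_rows([
  [0,0,0.003,0,0,0],
  [0,0,0.008,0,0,0],
  [0,0,0.02,0,0,0],
  [0,0,0.05,0,0,0],
  [0,0,0.09,0,0,0],
  [0,0,0.13,0,0,0],
  [0,0,0.16,0,0,0],
  [0,0.03,0.18,0,0,0],
  [0,0.06,0.18,0,0,0],
  [0,0.1,0.18,0,0,0],
])

```text
t: 15.9
tcp_pos: [0.5094, 0.1197, 0.2799]
eef_rot: [[0.09, -0.996, 0.001], [-0.996, -0.09, 0.001], [-0.001, -0.001, -1.0]]
force: [-0.4, -0.7, -0.6]
width: 0.003
grasp_force: 0.0
```

Call:
play_rows([
  [0,0.03,0,0,0,0],
  [0,0.06,0,0,0,0],
  [0,0.07,0,0,0,0],
  [0,0.07,0,0,0,0],
  [0,0.07,0,0,0,0],
  [0,0.07,0,0,0,0],
  [0,0.07,0,0,0,0],
  [0,0.07,0,0,0,0],
  [0,0.07,0,0,0,0],
  [0,0.07,0,0,0,0],
])

```text
t: 16.9
tcp_pos: [0.5098, 0.189, 0.279]
eef_rot: [[0.091, -0.996, 0.0], [-0.996, -0.091, 0.0], [-0.0, -0.0, -1.0]]
force: [0.3, -0.3, 0.6]
width: 0.004
grasp_force: 0.0
```

```bash
python3 - <<'E'
from h import *
s=arm.state();p=arm.camera("wrist");print(s["t"],s["tcp_pos"],s["force"])
for n,z in(("stop",.024),("coupon_nose",.024),("spring_toe",.032),("coupon",.024),("bridge",.046)):
    for r in arm.tip_of(p,n)[:2]: print(n,round(r["confidence"],2),np.round(r["centre"]),np.round(atz(p,r["centre"],z,s),4))
b=arm.tip_of(p,"stop");u,v=map(int,b[0]["centre"]) if b else (320,150)
i=cv2.cvtColor(p["color"],cv2.COLOR_RGB2BGR)[max(0,v-50):v+50,u-66:u+67];print(u,v)
cv2.imwrite("pics/w8c.png",cv2.resize(i,(798,600),interpolation=cv2.INTER_CUBIC))
E
```

```text
16.9 [0.5097986  0.18904461 0.2789801 ] [ 0.3151715  -0.32735399  0.64571213]
stop 0.65 [330. 108.] [0.5026 0.1133 0.024 ]
coupon_nose 0.77 [328. 108.] [0.5045 0.1135 0.024 ]
coupon_nose 0.76 [481. 265.] [0.2888 0.2875 0.024 ]
spring_toe 0.77 [333. 100.] [0.5004 0.106  0.032 ]
coupon 0.86 [332.  50.] [0.5059 0.0552 0.024 ]
coupon 0.86 [505. 223.] [0.2728 0.2279 0.024 ]
bridge 0.67 [333.  38.] [0.5071 0.0487 0.046 ]
330 107
```

View pics/w8c.png

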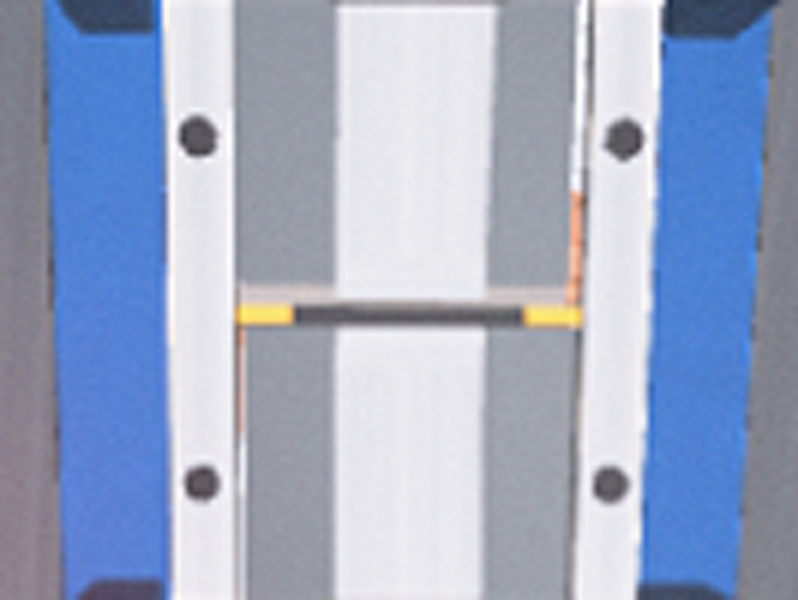

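The view shows the bevelled edge butted against both brass spacers (crop row ~303, full-image row ~107) with no gap. The spring lies on top of the plate, the other plate is undisturbed, and the hand is clear. I'm handing the job in.

```bash
python3 -c "
from bench import arm
print(arm.finish_job())"
```

```text
the job is handed in; nothing more can be done
None
```

The loose plate is butted against both brass gap spacers with the spring's toe on top, and I handed the job in with the hand clear (about 17 s on the robot's clock); no verdict was shown.

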